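# Feed the bur cassette under the drag spring of its dock

## Robot

A 6-joint arm with a two-finger parallel gripper is mounted at the origin on a cart in front of the work surface, level with it; the furniture and walls round the work are solid. World frame = base frame: x ahead of the robot, y to its left, z up, the work surface at z = 0. Lengths are in mm, angles in rad, forces in N, time in s.
With the tool pointing down it reaches from about 325 to 875 mm from the base axis. Payload 4.4 kg.
Tool frame: the origin (TCP) lies on the front face of the gripper's body, between the roots of the fingers; the fingertips stand 73 mm ahead of it and the grasp point (between the pads) lies 54 mm ahead of it; x points along the fingers, y is the direction in which the jaws open and shut, and the axes are right-handed (so a half turn about x gives the same grasp; the last joint's range is limited). The gripper opens to 85 mm and grips with 20 to 120 N. Pads are 22 mm wide; open, the fingers measure 114 mm over their backs; the gripper's body (76 mm by 85 mm) begins 54 mm behind the grasp point. The pads swing forward as they close: fully open they stand 13 mm farther back than shut.
Start: joints at [1.185, 0.207, 1.542, -0, 1.393, -0.15], TCP at [134.342, 559.089, 303.882] pointing down, gripper open.
Joint ranges: [-2.73, 2.73], [-0.86, 2.22], [0.23, 2.46], [-1.11, 4.25], [0.08, 2.63], [-2.82, 2.82]. Speed limits (rad/s): [2.79, 2.79, 3.14, 3.14, 3.14, 3.14].

## Interface

Orientations are given as a 3x3 rotation matrix whose columns are the frame's x, y, z axes.
In Python, from rig import r, optics, job gives the robot as it stands.
- The arm moves only by the tool send_rows, never from a script. Its argument "motion" is a list of rows, each an object with "delta_pos": the shift along the tool's x, y, z in m, a list of three; "spin": the turn about the tool's x in rad; "hand": the opening, from -1 (shut) to 1 (fully open), so that 0 is half open. A call has exactly 8 rows; each row shifts and turns the commanded pose from where the row before left it, along the tool's axes as they then stand; what a row does not reach is not made up. A row lasts 1/10 s, in which the tool goes at most 50 mm and 8.59 degrees, less where a joint would pass 70% of its speed; a pose out of reach is approached as far as the arm can. A call is refused whole if a number of a shift passes 0.05 or a number of a turn 0.15, either way. A call with a gripper value outside its range is refused whole. The fingers move at their own pace and stop on an object; the grip force is fixed at half the most. Time passes only in rows, so rows that do not move let the fingers close, or fill a call up. It gives the time, the measured TCP pose, the force and the opening at its end, in the units of the state.
- r.get_state(): the state, without advancing time (a new reading comes with each control period).
- optics.capture(name): name is "scene" or "top" or "wrist"; returns the picture (480x640x3 uint8, red, green, blue); there is no depth.
- optics.get_calibration(name): a dict with "fovy" (degrees; the focal length in pixels is half the picture's height over the tangent of half this angle, whatever the lens; pixels are square), "cx", "cy" (the principal point, pixels), "origin" and "rotation" of the camera in the world. Camera axes: x right, y down, z forward; pixel columns grow to the right and rows downward; lengths in mm; the calibration is good to about 2 mm. A picture is of the moment at which its call begins: read the wrist's pose just before it. get_calibration takes no time and is no camera call; for the wrist camera it gives the pose at the moment of the call.
- job.job_done(): hands the job in, once; it reports no verdict.
The state is a dict: "time_s": time; "joint_positions": joint angles; "qvel": joint speeds; "tau": joint torques, N m; "position": TCP position; "eef_rot": TCP orientation; "ft_force": force on the tool from outside, world axes, zero at the start; "torque": the same for the moment, N m; "finger_gap": finger opening in mm.
Only numpy, scipy, OpenCV 4.12 (cv2) and the standard library are available. Lean on these libraries where they do the work, as an engineer would, in place of code of your own. Each camera call takes 0.05 s, during which the arm holds its last target.

## Task

Press the blue bur cassette hard down into its dock with the fingertips on its dark ribbed tread and, still pressing, push it forward under the yellow bridge and its drag spring until it lies flat against the end stop and the sprung bed has popped up behind it. Only press and push the cassette, never lift it; leave the bur block, plaster cast, bottle and round box where they stand, and take the hand away at the end.

Things in the scene. Friction and masses are not known exactly. Their poses are not given: they have to be found in the camera images.
- dock: Aluminium dock fixed to the desk, 254x98 mm. Origin on the desk under the middle of the yellow bridge; +x points along the lane, the way the cassette is fed (away from the robot, turned up to 0.5 rad), z up. Heights are over the desk. Lane floor 6 mm high (x -79 to +54 mm); side rails 20 mm high, 80 mm apart, x -186 to +68 mm; rear wall 20 mm high at x -186 to -178 mm.
- bed (a joint): Sprung steel bed of the lane's near end, x -172 to -79 mm: metres it is pressed down. 0 = up (top 15 mm high), 0.009 = down, flush with the lane floor. It stays level. It yields from about 7 N (of which the cassette's weight is about 2 N) and takes 12.5 N fully down. The cassette starts on it; it pops up behind once the cassette's rear end has left it.
- cassette: Loose flat block 130 mm long (x), 76 wide, 14 thick, about 0.2 kg, heavier at the rear. Origin: centre of its underside; +x forward along the lane as the dock's. Front blue with a white field of bur ends, rear a dark ribbed tread. Starts on the raised bed, front end 21 to 36 mm before the bridge, its top 29 mm high. Home: x -11 mm in the dock's frame, flat on the lane floor; travel 82 to 97 mm.
- tread (a point): Middle of the tread, on top (42 mm behind the cassette's origin, 14 mm over its underside; 29 mm high at the start, 20 mm pressed fully down). The tread is 46 mm long, 76 wide. At its front end, 23 mm ahead of this point, an upright lip rises 8 mm, 66 mm wide: a fingertip on the tread can push against it. It slopes off in front to 43 mm ahead. At home tread and lip are still before the bridge.
- nose (a point): Middle of the cassette's front face, half-way up (7 mm over its underside). At home it touches point stop.
- stop (a point): Middle of the near face of the end stop, 13 mm high (7 mm over the lane's floor), at x +54 mm in the dock's frame. The stop is 20 mm high and rigid.
- bridge (a point): Middle of the underside of the yellow bridge bar, 25 mm high: the unpressed cassette is 4 mm too high to pass, and passes when the bed is at least 5 mm down. The bar reaches 7 mm to either side along the lane, top 42 mm high. From its far side a steel drag leaf spring slants down to 16 mm height, 36 mm beyond the bar's middle; the cassette's front lifts it against 2 to 5 N.
- bed_edge (a point): Middle of the far edge of the sprung bed, at floor height (6 mm), x -79 mm in the dock's frame. The cassette's rear end must pass it, by 3 mm at home.
- bur_block: Bystander: block of dental burs, 32x68x47 mm, origin under its centre. It and the other three stand 110 mm or more from the lane's centre line.
- cast: Bystander: plaster cast of a jaw, 49x62x36 mm, origin under its centre.
- bottle: Bystander: brown dropper bottle, 34 mm across, 102 mm high, origin under its centre.
- round_box: Bystander: cream round box, 56 mm across, 35 mm high, origin under its centre.
Things that resemble listed ones, but are neither listed nor needed, are in the scene too. Leave any purple look-alike of the cassette alone.

How it is judged (in metres and radians):
On the way, in this order (a step that is already met when the one before it is completed fails the run):
1. the cassette is pressed down by the fingers, bed at least 3 mm down, while its front end has not yet passed the bridge (value of joint bed above 0.003 m and contact force between the fingers and cassette above 3 N and x of cassette in the frame of dock below -0.058 m), for 0.1 s.
2. still under the fingers, the cassette is part-way under the bridge (front end 12 to 45 mm beyond the bar's middle) (contact force between the fingers and cassette above 2 N and x of cassette in the frame of dock between -0.053 and -0.02 m), for 0.05 s.
At the end, for the whole second after the job is handed in: The cassette lies flat on the lane's floor (within 3 mm, tilt under 0.04 rad), at rest, its front within 3 mm of the end stop, and the sprung bed stands up behind it (joint bed under 2 mm) (x of nose in the frame of stop above -0.003 m and x of cassette in the frame of dock below -0.007 m and z of cassette in the frame of dock between 0.003 and 0.009 m and angle between cassette's own z axis and vertical below 0.04 rad and value of joint bed below 0.002 m and linear speed of cassette below 0.01 m/s); the robot touches nothing.
It fails at once if the cassette is lifted more than 8 mm off the raised bed, or tipped (z of cassette in the frame of dock above 0.023 m or angle between cassette's own z axis and vertical above 0.25 rad).
It fails at once if the bur block is shifted more than 20 mm or tipped (distance of bur_block from where it was at the start of the episode above 0.02 m or angle between bur_block's own z axis and vertical above 0.4 rad).
It fails at once if the plaster cast is shifted more than 20 mm or tipped (distance of cast from where it was at the start of the episode above 0.02 m or angle between cast's own z axis and vertical above 0.4 rad).
It fails at once if the bottle is shifted more than 20 mm or tipped (distance of bottle from where it was at the start of the episode above 0.02 m or angle between bottle's own z axis and vertical above 0.4 rad).
It fails at once if the round box is shifted more than 20 mm or tipped (distance of round_box from where it was at the start of the episode above 0.02 m or angle between round_box's own z axis and vertical above 0.4 rad).
It also fails if it takes over 42 s, if anything falls off the work surface, if the arm or the gripper's body presses on something with over 40 N, if the wrist force passes 120 N, or if a joint passes its speed limit or range.

## Working session

There is one attempt and no reset: what is moved stays moved. The work goes in short steps, Python scripts to look and compute and a tool call to move; the robot and the scene stay as the last step left them, time stands still between calls to the robot, and variables do not carry over. Pictures are saved under pics/ and viewed, and the job is handed in when it is done.

Besides the shell and the picture viewer there is one more tool, called after "Request:" by a JSON object that holds its "op" and its "data". send_rows: Moves the arm, as the interface text tells. Its arguments: {"type":"object","properties":{"motion":{"type":"array","items":{"type":"object","properties":{"delta_pos":{"type":"array","items":{"type":"number"}},"spin":{"type":"number"},"hand":{"type":"number"}}}}},"required":["motion"]}

```bash
mkdir -p pics; ls
cat > h.py <<'E'
import numpy as np, cv2
from rig import r, optics, job
def save(n,img): cv2.imwrite('pics/'+n+'.png', cv2.cvtColor(img,cv2.COLOR_RGB2BGR))
E
python3 - <<'E'
from h import *
s=r.get_state()
print(s['time_s'],s['position'],s['eef_rot'],s['ft_force'],s['finger_gap'])
for n in ['scene','top']:
    c=optics.get_calibration(n); print(n,c)
    im=optics.capture(n); save(n+'0',im); np.save('pics/'+n+'0.npy',im)
E
```

```text
pics
0.0 [134.1207539  558.53461599 302.70274965] [[-8.63767441e-04  2.33602531e-01  9.72331791e-01]
 [-2.15809911e-03  9.72329454e-01 -2.33603886e-01]
 [-9.99997298e-01 -2.30016780e-03 -3.35729111e-04]] [0.6359091  0.06837175 0.51608774] 85.28147806556444
scene {'fovy': 54.77847886370433, 'cx': 316.49010292062576, 'cy': 239.5331012963856, 'origin': array([ -15.73690313, -365.92919968,  494.78181267]), 'rotation': array([[ 0.56355086, -0.43625883,  0.70149032],
       [-0.82606806, -0.29278936,  0.48154538],
       [-0.00468952, -0.85085406, -0.52538118]])}
top {'fovy': 46.59259237292091, 'cx': 329.8995588713065, 'cy': 239.63921743518858, 'origin': array([ 442.5701306 ,   46.24740756, 1068.67175566]), 'rotation': array([[-0.01094037, -0.9912878 ,  0.13125857],
       [-0.99986933,  0.00928271, -0.01323424],
       [ 0.0119005 , -0.1313862 , -0.99125983]])}
```

View pics/scene0.png

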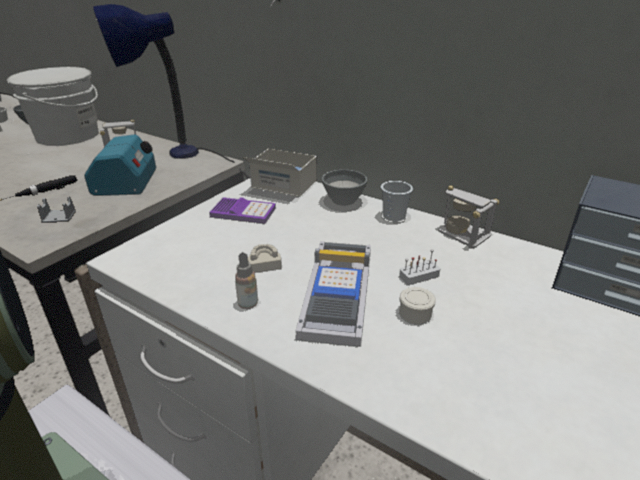

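View pics/top0.png

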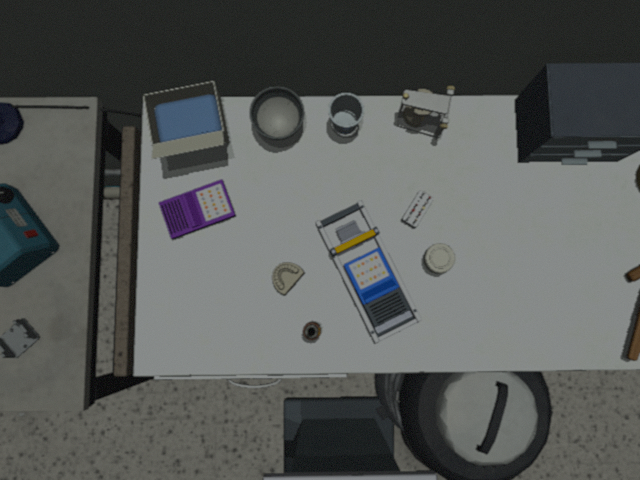

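The blue cassette is at about (375,285) in top, inside the dock with the yellow bridge at (354,241). The other candidate is the purple look-alike at (197,208), outside any dock. The blue one fits; I'll confirm it in a crop.

Run:
```python
import numpy as np,cv2
im=cv2.cvtColor(np.load('pics/top0.npy'),cv2.COLOR_RGB2BGR)
cv2.imwrite('pics/crop0.png',cv2.resize(im[195:350,300:440],None,fx=3.8,fy=3.8,interpolation=cv2.INTER_CUBIC))
im=cv2.cvtColor(np.load('pics/scene0.npy'),cv2.COLOR_RGB2BGR)
cv2.imwrite('pics/crop1.png',cv2.resize(im[235:350,280:400],None,fx=5,fy=5,interpolation=cv2.INTER_CUBIC))
```

```text
(no output)
```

View pics/crop0.png

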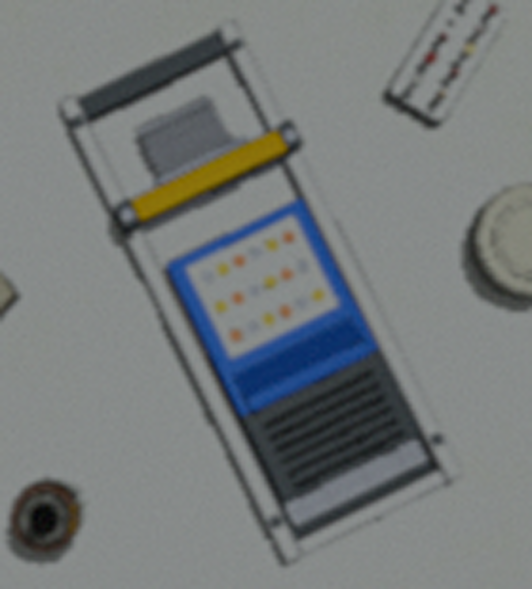

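View pics/crop1.png

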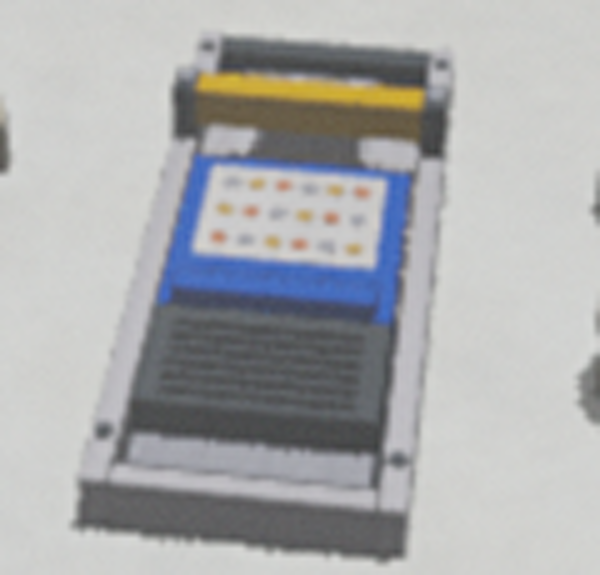

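```bash
cat >> h.py <<'E'
def ray(n,uv,z,c=None):
    c=c or optics.get_calibration(n)
    f=240/np.tan(np.radians(c['fovy'])/2)
    d=np.array([(uv[0]-c['cx'])/f,(uv[1]-c['cy'])/f,1.]); d=c['rotation']@d
    return c['origin']+d*(z-c['origin'][2])/d[2]
E
python3 - <<'E'
from h import *
np.set_printoptions(precision=1,suppress=True)
for n in ['top','scene']:
    im=np.load(f'pics/{n}0.npy'); hsv=cv2.cvtColor(im,cv2.COLOR_RGB2HSV)
    roi=np.zeros(im.shape[:2],np.uint8)
    if n=='top': roi[195:350,310:425]=255
    else: roi[235:350,290:380]=255
    y=cv2.inRange(hsv,(20,150,120 if n=='top' else 170),(32,255,255))&roi
    b=cv2.inRange(hsv,(105,150,70),(125,255,255))&roi
    for nm,m,z in (('yel',y,42),('blue',b,29)):
        m=cv2.morphologyEx(m,cv2.MORPH_CLOSE,np.ones((9,9))) if nm=='blue' else m
        cs,_=cv2.findContours(m,cv2.RETR_EXTERNAL,cv2.CHAIN_APPROX_NONE); c=max(cs,key=cv2.contourArea)
        # map contour to plane then minAreaRect
        P=np.array([ray(n,p[0]+0.0,z)[:2] for p in c],np.float32)
        rc=cv2.minAreaRect(P); print(n,nm,cv2.contourArea(c),rc,'\n',cv2.boxPoints(rc))
T=lambda u,v:(300+u/3.8-.4,195+v/3.8-.4)
S=lambda u,v:(280+u/5-.4,235+v/5-.4)
print('dock corners top: rearL,rearR,frontL,frontR')
for p in [(287,563),(457,480),(68,100),(232,25)]: print(ray('top',T(*p),20))
print('scene'); 
for p in [(80,480),(407,498),(195,35),(452,52)]: print(ray('scene',S(*p),20))
print('cassette top: rearL,rearR,frontL,frontR z=29')
for p in [(300,535),(440,465),(167,265),(300,200)]: print(ray('top',T(*p),29))
for p in [(128,400),(383,418),(195,155),(412,170)]: print(ray('scene',S(*p),29))
E
```

```text
top yel 181.5 ((576.528076171875, -13.248519897460938), (10.000176429748535, 77.7254638671875), 25.447046279907227) 
 [[555.3  19.7]
 [588.7 -50.5]
 [597.7 -46.2]
 [564.3  24. ]]
top blue 1714.0 ((511.2373046875, -43.64485168457031), (83.15912628173828, 75.52053833007812), 25.687002182006836) 
 [[457.4 -27.6]
 [490.1 -95.7]
 [565.1 -59.7]
 [532.3   8.4]]
scene yel 81.0 ((576.6132202148438, -12.587390899658203), (10.478557586669922, 77.3935546875), 25.498586654663086) 
 [[555.2  20.1]
 [588.5 -49.8]
 [598.  -45.3]
 [564.7  24.6]]
scene blue 294.5 ((515.0463256835938, -43.090187072753906), (77.16242980957031, 73.85330200195312), 25.71065902709961) 
 [[464.3 -26.6]
 [496.3 -93.1]
 [565.8 -59.6]
 [533.8   6.9]]
dock corners top: rearL,rearR,frontL,frontR
[387.8 -49.5  20. ]
[ 426.9 -133.9   20. ]
[617.6  55.5  20. ]
[655.2 -27.5  20. ]
scene
[389.  -49.7  20. ]
[ 436.5 -133.6   20. ]
[614.2  61.6  20. ]
[658.8 -26.9  20. ]
cassette top: rearL,rearR,frontL,frontR z=29
[401.5 -55.3  29. ]
[ 434.4 -124.3   29. ]
[533.4   7.3  29. ]
[565. -59.  29.]
[417.7 -46.9  29. ]
[ 453.8 -115.1   29. ]
[536.4   8.9  29. ]
[570.9 -58.7  29. ]
```

The crop confirms it: blue front with a white bur field, dark ribbed tread, sitting in the dock. My estimates from the two views, which agree to 1–3 mm, are:
- **Dock:** origin about (576,-13), yaw about 25.4°.
- **Cassette:** front at dock x about -30, inside the stated 21–36 mm. Length measures 130.5 mm.
- **Tread point:** about (453,-72,29).

I'll turn the tool first so its z points along the lane, and shut the fingers.

Request:
{"op": "send_rows", "data": {"motion": [{"delta_pos":[0,0,0],"spin":-0.136,"hand":-1},{"delta_pos":[0,0,0],"spin":-0.136,"hand":-1},{"delta_pos":[0,0,0],"spin":-0.136,"hand":-1},{"delta_pos":[0,0,0],"spin":-0.136,"hand":-1},{"delta_pos":[0,0,0],"spin":-0.135,"hand":-1},{"delta_pos":[0,0,0],"spin":0,"hand":-1},{"delta_pos":[0,0,0],"spin":0,"hand":-1},{"delta_pos":[0,0,0],"spin":0,"hand":-1}]}}

```text
time_s: 0.9
position: [134.3, 559.0, 303.6]
eef_rot: [[-0.0, -0.427, 0.904], [-0.0, 0.904, 0.427], [-1.0, -0.0, -0.0]]
ft_force: [-0.5, 1.3, -1.5]
finger_gap: 0.3
```

```bash
cat > t.py <<'E'
from h import *
import sys
np.set_printoptions(precision=2,suppress=True)
O=np.array([576,-13.]); a=np.radians(25.4); u=np.array([np.cos(a),np.sin(a)]); l=np.array([-u[1],u[0]])
s=r.get_state(); p=np.array(s['position']); R=np.array(s['eef_rot'])
d=p[:2]-O
print('t',s['time_s'],'pos',p,'dock x,y',d@u,d@l,'yaw z',np.degrees(np.arctan2(R[1,2],R[0,2])),'down',R[:,0],'F',np.array(s['ft_force']),'F along',np.array(s['ft_force'])[:2]@u,'gap',s['finger_gap'],'q',np.array(s['joint_positions']))
if len(sys.argv)>1:
    tgt=np.array([float(x) for x in sys.argv[1:4]]) # dock x,y, world z TCP
    w=np.r_[O+tgt[0]*u+tgt[1]*l,tgt[2]]
    print('tool delta mm',R.T@(w-p))
E
python3 t.py -137 0 200
```

```text
t 0.9 pos [134.28 558.99 303.64] dock x,y -153.6782855569607 706.170996001918 yaw z 25.290564708761732 down [-0. -0. -1.] F [-0.47  1.28 -1.5 ] F along 0.12273427504184346 gap 0.28344476002685165 q [ 1.18  0.21  1.54  0.    1.39 -0.83]
tool delta mm [ 103.85 -706.11   18.06]
```

Request:
{"op": "send_rows", "data": {"motion": [{"delta_pos":[0,-0.02,0.001],"spin":0,"hand":-1},{"delta_pos":[0,-0.04,0.001],"spin":0,"hand":-1},{"delta_pos":[0,-0.044,0.001],"spin":0,"hand":-1},{"delta_pos":[0,-0.044,0.001],"spin":0,"hand":-1},{"delta_pos":[0,-0.044,0.001],"spin":0,"hand":-1},{"delta_pos":[0,-0.044,0.001],"spin":0,"hand":-1},{"delta_pos":[0,-0.044,0.001],"spin":0,"hand":-1},{"delta_pos":[0,-0.044,0.001],"spin":0,"hand":-1}]}}

```text
time_s: 1.7
position: [280.9, 268.3, 304.1]
eef_rot: [[0.001, -0.428, 0.904], [0.0, 0.904, 0.428], [-1.0, -0.0, 0.001]]
ft_force: [1.1, -0.6, -0.2]
finger_gap: 0.3
```

Request:
{"op": "send_rows", "data": {"motion": [{"delta_pos":[0,-0.044,0.001],"spin":0,"hand":-1},{"delta_pos":[0,-0.044,0.001],"spin":0,"hand":-1},{"delta_pos":[0,-0.044,0.001],"spin":0,"hand":-1},{"delta_pos":[0,-0.044,0.001],"spin":0,"hand":-1},{"delta_pos":[0,-0.044,0.001],"spin":0,"hand":-1},{"delta_pos":[0,-0.044,0.001],"spin":0,"hand":-1},{"delta_pos":[0,-0.044,0.001],"spin":0,"hand":-1},{"delta_pos":[0,-0.02,0.001],"spin":0,"hand":-1}]}}

```text
time_s: 2.5
position: [429.6, -26.2, 304.2]
eef_rot: [[0.001, -0.424, 0.906], [-0.001, 0.906, 0.424], [-1.0, -0.002, 0.001]]
ft_force: [0.4, 0.4, -0.1]
finger_gap: 0.4
```

```bash
python3 t.py -135 0 160
```

```text
t 2.5 pos [429.6  -26.22 304.24] dock x,y -137.92126014851823 50.85047909518348 yaw z 25.10793648581723 down [ 0. -0. -1.] F [ 0.43  0.42 -0.07] F along 0.5682857179920207 gap 0.3588356929852718 q [-0.26 -0.11  1.87 -0.    1.38 -2.27]
tool delta mm [144.33 -50.59   3.09]
```

Request:
{"op": "send_rows", "data": {"motion": [{"delta_pos":[0.01,-0.025,0.001],"spin":0,"hand":-1},{"delta_pos":[0.02,-0.02,0.001],"spin":0,"hand":-1},{"delta_pos":[0.03,-0.005,0.001],"spin":0,"hand":-1},{"delta_pos":[0.03,0,0],"spin":0,"hand":-1},{"delta_pos":[0.03,0,0],"spin":0,"hand":-1},{"delta_pos":[0.02,0,0],"spin":0,"hand":-1},{"delta_pos":[0,0,0],"spin":0,"hand":-1},{"delta_pos":[0,0,0],"spin":0,"hand":-1}]}}

```text
time_s: 3.3
position: [452.7, -67.0, 164.1]
eef_rot: [[-0.0, -0.428, 0.904], [0.0, 0.904, 0.428], [-1.0, 0.0, -0.0]]
ft_force: [-0.9, -0.5, 1.4]
finger_gap: 0.2
```

```bash
python3 t.py -135 0 108; python3 -c "
from h import *
print(optics.get_calibration('wrist'))
for n in ['wrist','top','scene']:
  im=optics.capture(n); np.save('pics/%s1.npy'%n,im); save(n+'1',im)
im=np.load('pics/scene1.npy')[200:360,250:430]; save('crop2',cv2.resize(im,None,fx=4,fy=3.7))
"
```

```text
t 3.3 pos [452.7  -66.98 164.15] dock x,y -134.5347476629553 4.128428022564802 yaw z 25.35338285637615 down [-0.  0. -1.] F [-0.87 -0.47  1.36] F along -0.9855344362764766 gap 0.1522609888485775 q [-0.34  0.13  1.95  0.    1.06 -2.35]
tool delta mm [56.15 -4.14 -0.45]
{'fovy': 59.077288519976385, 'cx': 313.7901078914654, 'cy': 241.07187508000348, 'origin': array([393.4342359 , -95.28182087, 234.01772445]), 'rotation': array([[-4.28131244e-01,  8.72581584e-01,  2.35170186e-01],
       [ 9.03716280e-01,  4.13172756e-01,  1.12183595e-01],
       [ 7.23424496e-04,  2.60556428e-01, -9.65458349e-01]])}
```

View pics/wrist1.png

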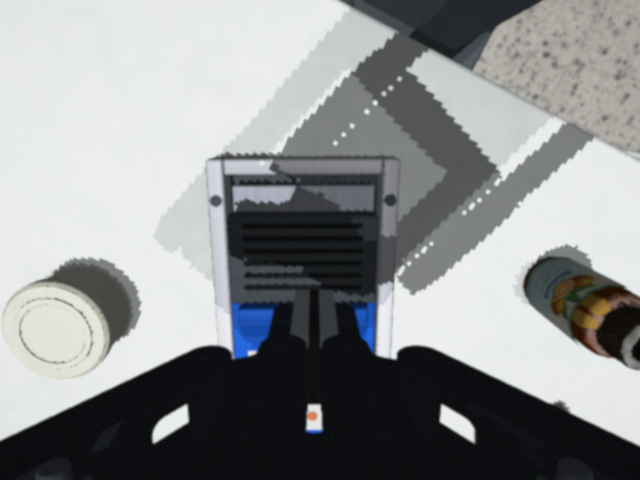

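View pics/crop2.png

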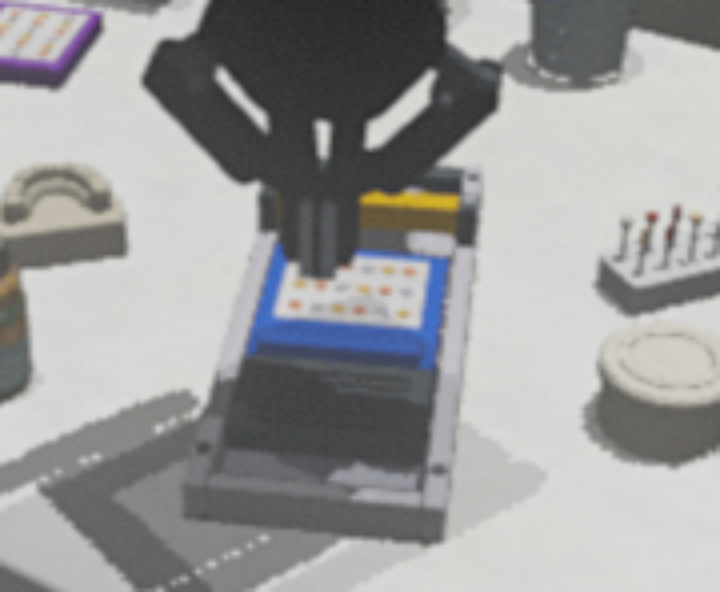

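The wrist view shows the tread at columns 228–378 and rows 213–304, centred under the fingers. I'll check those pixels against my estimate.

```bash
python3 - <<'E'
from h import *
import pickle
np.set_printoptions(precision=1,suppress=True)
O=np.array([576,-13.]); a=np.radians(25.4); u=np.array([np.cos(a),np.sin(a)]); l=np.array([-u[1],u[0]])
for nm,p,z in (('rearL/R',(228,214),29),('',(379,214),29),('lip base',(231,302),29),('',(375,302),29),('dock rear L',(208,158),20),('dock rear R',(399,158),20),('railinner',(228,230),20),('r',(378,230),20)):
    w=ray('wrist',p,z); print(nm,w,(w[:2]-O)@u,(w[:2]-O)@l)
E
python3 t.py -135 0 108|tail -1
```

```text
rearL/R [ 451.  -116.2   29. ] -157.19924841474975 -39.65209228394097
 [418.9 -48.6  29. ] -157.19887421925074 35.28306388731356
lip base [494.  -96.9  29. ] -110.06954402063006 -40.606593174038544
 [461.5 -28.5  29. ] -110.10270800415303 35.07102521813575
dock rear L [ 431.3 -137.1   20. ] -183.8985608387182 -50.005945983155016
dock rear R [390.4 -50.7  20. ] -183.87351045039392 45.52812190460492
railinner [ 461.4 -113.9   20. ] -146.8207391963044 -41.986672664747
r [427.7 -43.   20. ] -146.82638060351766 36.495166051926745
tool delta mm [57.59 -3.22 -1.45]
```

The wrist camera agrees with the 46 mm tread length and 76 mm width. It puts things about 2 mm forward and 2 mm to the right, which is within calibration error. I'll aim at dock x -135, y -1.5 and go down to just above the tread.

Request:
{"op": "send_rows", "data": {"motion": [{"delta_pos":[0.01,-0.003,0],"spin":0,"hand":-1},{"delta_pos":[0.015,-0.002,0],"spin":0,"hand":-1},{"delta_pos":[0.015,0,0],"spin":0,"hand":-1},{"delta_pos":[0.01,0,0],"spin":0,"hand":-1},{"delta_pos":[0.004,0,0],"spin":0,"hand":-1},{"delta_pos":[0,0,0],"spin":0,"hand":-1},{"delta_pos":[0,0,0],"spin":0,"hand":-1},{"delta_pos":[0,0,0],"spin":0,"hand":-1}]}}

```text
time_s: 4.25
position: [455.3, -71.6, 110.6]
eef_rot: [[0.001, -0.429, 0.903], [-0.001, 0.903, 0.429], [-1.0, -0.001, 0.001]]
ft_force: [0.3, -0.8, 0.4]
finger_gap: 0.3
```

```bash
python3 t.py -135 -1.5 102
```

```text
t 4.25 pos [455.29 -71.64 110.56] dock x,y -134.19878616178448 -1.1969471439137531 yaw z 25.395102268004823 down [ 0. -0. -1.] F [ 0.31 -0.76  0.41] F along -0.05100715967249054 gap 0.2565793928114965 q [-0.34  0.23  1.97 -0.    0.94 -2.36]
tool delta mm [ 8.56 -0.29 -0.81]
```

Request:
{"op": "send_rows", "data": {"motion": [{"delta_pos":[0.002,0,0],"spin":0,"hand":-1},{"delta_pos":[0.002,0,0],"spin":0,"hand":-1},{"delta_pos":[0.002,0,0],"spin":0,"hand":-1},{"delta_pos":[0.002,0,0],"spin":0,"hand":-1},{"delta_pos":[0.002,0,0],"spin":0,"hand":-1},{"delta_pos":[0.002,0,0],"spin":0,"hand":-1},{"delta_pos":[0.001,0,0],"spin":0,"hand":-1},{"delta_pos":[0,0,0],"spin":0,"hand":-1}]}}

```text
time_s: 5.05
position: [454.7, -71.5, 97.2]
eef_rot: [[-0.0, -0.429, 0.903], [0.0, 0.903, 0.429], [-1.0, 0.0, -0.0]]
ft_force: [-2.8, 0.2, 6.3]
finger_gap: -0.3
```

```bash
python3 t.py
```

```text
t 5.05 pos [454.69 -71.46  97.15] dock x,y -134.65574352819783 -0.7756311441609068 yaw z 25.398016895347553 down [-0.  0. -1.] F [-2.78  0.24  6.28] F along -2.4105390654101346 gap -0.2527990653793974 q [-0.34  0.26  1.98 -0.    0.91 -2.36]
```

Contact: 6 N with the bed about 5 mm down. I'll press it fully down.

Request:
{"op": "send_rows", "data": {"motion": [{"delta_pos":[0.001,0,0],"spin":0,"hand":-1},{"delta_pos":[0.001,0,0],"spin":0,"hand":-1},{"delta_pos":[0.001,0,0],"spin":0,"hand":-1},{"delta_pos":[0.001,0,0],"spin":0,"hand":-1},{"delta_pos":[0.001,0,0],"spin":0,"hand":-1},{"delta_pos":[0,0,0],"spin":0,"hand":-1},{"delta_pos":[0,0,0],"spin":0,"hand":-1},{"delta_pos":[0,0,0],"spin":0,"hand":-1}]}}

```text
time_s: 5.85
position: [454.8, -71.5, 92.6]
eef_rot: [[-0.0, -0.429, 0.903], [-0.0, 0.903, 0.429], [-1.0, 0.0, -0.0]]
ft_force: [-2.3, 0.6, 9.7]
finger_gap: -0.0
```

```bash
python3 t.py;  python3 -c "
from h import *
im=optics.capture('scene')[200:360,250:430]; save('crop3',cv2.resize(im,None,fx=4,fy=3.7))
"
```

```text
t 5.85 pos [454.75 -71.47  92.62] dock x,y -134.61037088027794 -0.8125025223594924 yaw z 25.403043576637852 down [-0. -0. -1.] F [-2.26  0.6   9.67] F along -1.785628656122583 gap -0.0038816583846854997 q [-0.34  0.27  1.98 -0.    0.9  -2.36]
```

View pics/crop3.png

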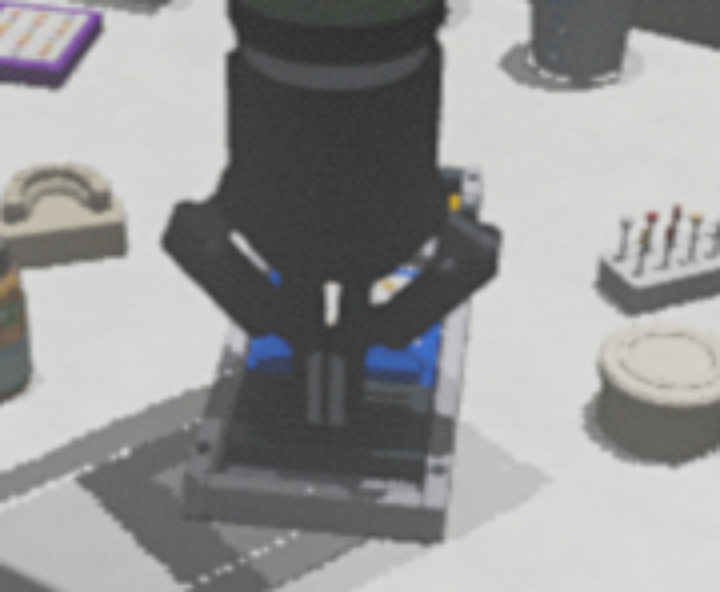

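The fingertips are on the tread and the cassette is nearly level with the rails. I'll press a bit more, then start pushing slowly.

Request:
{"op": "send_rows", "data": {"motion": [{"delta_pos":[0.001,0,0],"spin":0,"hand":-1},{"delta_pos":[0.001,0,0],"spin":0,"hand":-1},{"delta_pos":[0,0,0],"spin":0,"hand":-1},{"delta_pos":[0,0,0.002],"spin":0,"hand":-1},{"delta_pos":[0,0,0.003],"spin":0,"hand":-1},{"delta_pos":[0,0,0.003],"spin":0,"hand":-1},{"delta_pos":[0,0,0.003],"spin":0,"hand":-1},{"delta_pos":[0,0,0.003],"spin":0,"hand":-1}]}}

```text
time_s: 6.7
position: [462.9, -68.0, 92.2]
eef_rot: [[-0.014, -0.432, 0.902], [-0.005, 0.902, 0.432], [-1.0, 0.001, -0.015]]
ft_force: [-24.6, -10.9, 39.6]
finger_gap: -0.1
```

```bash
python3 t.py
```

```text
t 6.7 pos [462.88 -68.01  92.24] dock x,y -125.77910643549491 -1.177169475188307 yaw z 25.62578073335814 down [-0.01 -0.01 -1.  ] F [-24.55 -10.95  39.62] F along -26.876786415736063 gap -0.10703110214503725 q [-0.33  0.29  1.95 -0.01  0.91 -2.34]
```

The press force jumped to 40 N once it bottomed out, so I'll ease up about 1 mm and look.

Request:
{"op": "send_rows", "data": {"motion": [{"delta_pos":[-0.0007,0,0],"spin":0,"hand":-1},{"delta_pos":[-0.0006,0,0],"spin":0,"hand":-1},{"delta_pos":[0,0,0],"spin":0,"hand":-1},{"delta_pos":[0,0,0],"spin":0,"hand":-1},{"delta_pos":[0,0,0],"spin":0,"hand":-1},{"delta_pos":[0,0,0],"spin":0,"hand":-1},{"delta_pos":[0,0,0],"spin":0,"hand":-1},{"delta_pos":[0,0,0],"spin":0,"hand":-1}]}}

```text
time_s: 7.5
position: [465.2, -67.0, 92.5]
eef_rot: [[-0.007, -0.431, 0.902], [-0.003, 0.903, 0.431], [-1.0, 0.0, -0.008]]
ft_force: [-13.2, -6.2, 20.7]
finger_gap: -0.2
```

```bash
python3 t.py;  python3 -c "
from h import *
im=optics.capture('scene')[200:360,250:430]; save('crop4',cv2.resize(im,None,fx=4,fy=3.7))
"
```

```text
t 7.5 pos [465.19 -66.98  92.47] dock x,y -123.25385586071587 -1.233608784010072 yaw z 25.511207687262672 down [-0.01 -0.   -1.  ] F [-13.18  -6.2   20.73] F along -14.564785044759303 gap -0.16916013847112704 q [-0.32  0.29  1.95 -0.01  0.91 -2.34]
```

View pics/crop4.png

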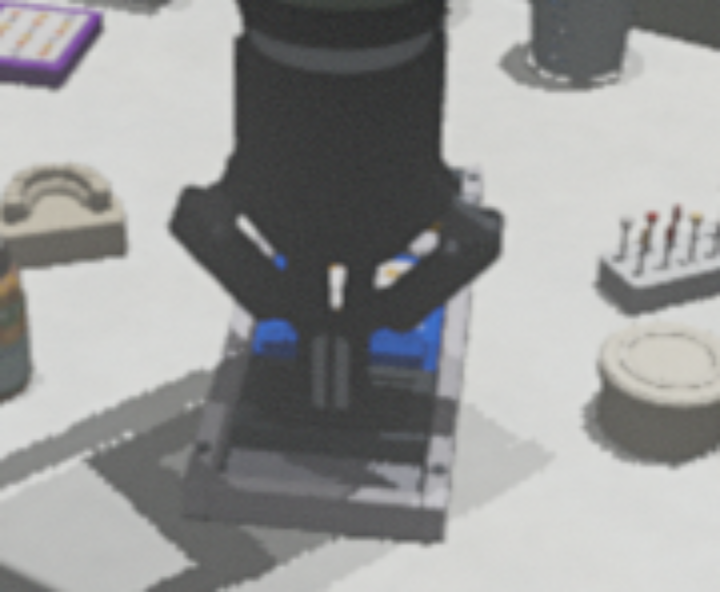

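The cassette has slid forward about 11 mm under a 20 N press. I'll continue.

Request:
{"op": "send_rows", "data": {"motion": [{"delta_pos":[0,0,0.002],"spin":0,"hand":-1},{"delta_pos":[0,0,0.003],"spin":0,"hand":-1},{"delta_pos":[0,0,0.003],"spin":0,"hand":-1},{"delta_pos":[0,0,0.003],"spin":0,"hand":-1},{"delta_pos":[0,0,0.003],"spin":0,"hand":-1},{"delta_pos":[0,0,0.003],"spin":0,"hand":-1},{"delta_pos":[0,0,0.003],"spin":0,"hand":-1},{"delta_pos":[0,0,0],"spin":0,"hand":-1}]}}

```text
time_s: 8.35
position: [483.3, -58.4, 92.6]
eef_rot: [[-0.007, -0.431, 0.902], [-0.003, 0.903, 0.431], [-1.0, 0.0, -0.008]]
ft_force: [-13.7, -5.5, 22.4]
finger_gap: -0.3
```

```bash
python3 t.py;  python3 -c "
from h import *
im=optics.capture('scene')[200:360,250:430]; save('crop5',cv2.resize(im,None,fx=4,fy=3.7))
"
```

```text
t 8.35 pos [483.33 -58.38  92.57] dock x,y -103.18268753406858 -1.2447872761628023 yaw z 25.50904764002427 down [-0.01 -0.   -1.  ] F [-13.66  -5.47  22.37] F along -14.684441077908676 gap -0.3062955627460472 q [-0.3   0.32  1.91 -0.01  0.92 -2.31]
```

View pics/crop5.png

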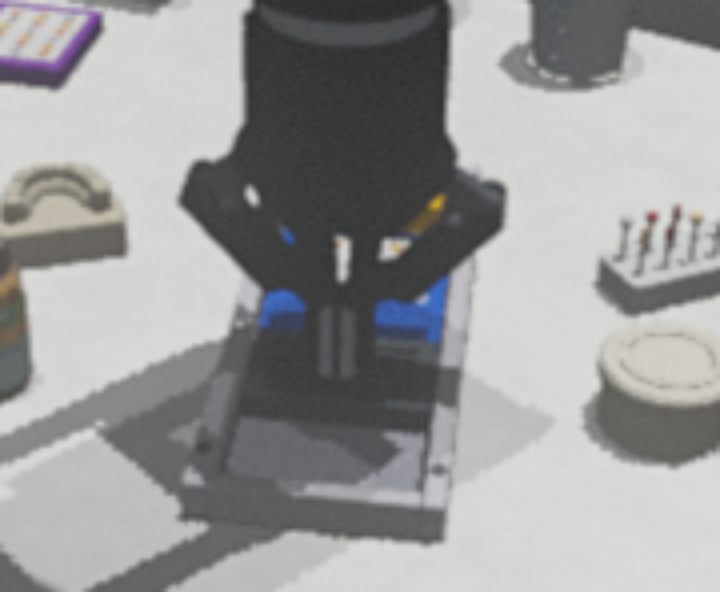

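The finger has moved about 31 mm and the cassette follows; more bed shows behind it. I'll continue under the bridge.

Request:
{"op": "send_rows", "data": {"motion": [{"delta_pos":[0,0,0.003],"spin":0,"hand":-1},{"delta_pos":[0,0,0.003],"spin":0,"hand":-1},{"delta_pos":[0,0,0.003],"spin":0,"hand":-1},{"delta_pos":[0,0,0.003],"spin":0,"hand":-1},{"delta_pos":[0,0,0.003],"spin":0,"hand":-1},{"delta_pos":[0,0,0.003],"spin":0,"hand":-1},{"delta_pos":[0,0,0.003],"spin":0,"hand":-1},{"delta_pos":[0,0,0.003],"spin":0,"hand":-1}]}}

```text
time_s: 9.2
position: [504.5, -48.4, 92.6]
eef_rot: [[-0.008, -0.431, 0.903], [-0.004, 0.903, 0.431], [-1.0, 0.0, -0.009]]
ft_force: [-14.4, -6.1, 21.7]
finger_gap: -0.0
```

```bash
python3 t.py;  python3 -c "
from h import *
im=optics.capture('scene')[200:360,250:430]; save('crop6',cv2.resize(im,None,fx=4,fy=3.7))
"
```

```text
t 9.2 pos [504.49 -48.37  92.61] dock x,y -79.76650721203225 -1.279814900366223 yaw z 25.50225592156729 down [-0.01 -0.   -1.  ] F [-14.39  -6.09  21.65] F along -15.606288833841255 gap -0.0236818304349335 q [-0.26  0.35  1.86 -0.01  0.94 -2.28]
```

View pics/crop6.png

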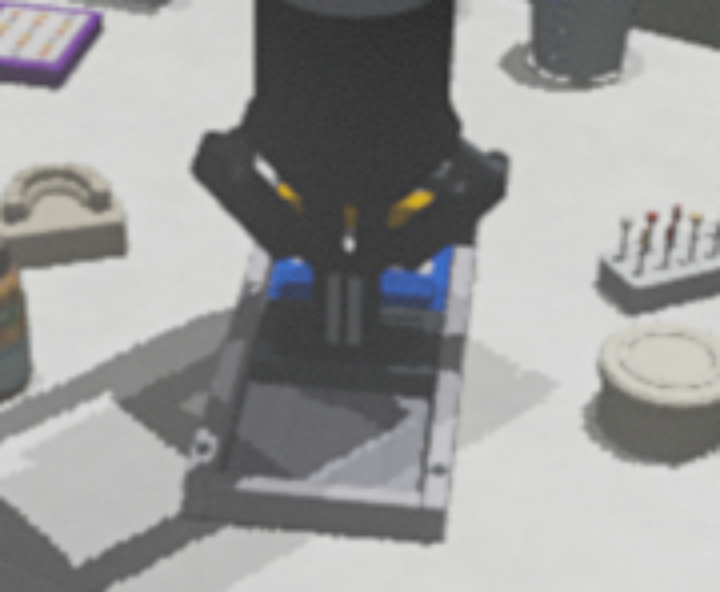

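The travel is about 54 mm, with the front beneath the yellow bar and the forces steady. About 30 mm remains.

Request:
{"op": "send_rows", "data": {"motion": [{"delta_pos":[0,0,0.003],"spin":0,"hand":-1},{"delta_pos":[0,0,0.003],"spin":0,"hand":-1},{"delta_pos":[0,0,0.003],"spin":0,"hand":-1},{"delta_pos":[0,0,0.003],"spin":0,"hand":-1},{"delta_pos":[0,0,0.003],"spin":0,"hand":-1},{"delta_pos":[0,0,0.003],"spin":0,"hand":-1},{"delta_pos":[0,0,0.003],"spin":0,"hand":-1},{"delta_pos":[0,0,0.003],"spin":0,"hand":-1}]}}

```text
time_s: 10.05
position: [523.4, -39.4, 92.5]
eef_rot: [[-0.017, -0.432, 0.902], [-0.006, 0.902, 0.432], [-1.0, 0.002, -0.018]]
ft_force: [-27.9, -16.4, 34.7]
finger_gap: 0.0
```

```bash
python3 t.py;  python3 -c "
from h import *
im=optics.capture('scene')[200:360,250:430]; save('crop7',cv2.resize(im,None,fx=4,fy=3.7))
"
```

```text
t 10.05 pos [523.37 -39.36  92.53] dock x,y -58.85131670442715 -1.2321118813460026 yaw z 25.596779648349287 down [-0.02 -0.01 -1.  ] F [-27.86 -16.4   34.71] F along -32.206062533442946 gap 0.02620064942703085 q [-0.24  0.39  1.81 -0.01  0.96 -2.25]
```

View pics/crop7.png

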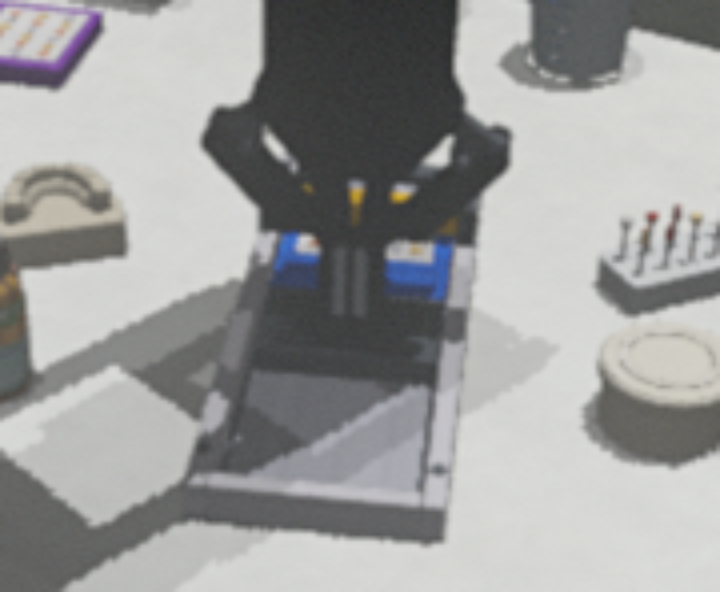

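Force has risen to 32 N along the lane and 35 N down, with about 7 mm still expected. I'll measure the cassette's travel from its blue edge before pushing on.

Run:
```python
from h import *
O=np.array([576,-13.]); a=np.radians(25.4); u=np.array([np.cos(a),np.sin(a)]); l=np.array([-u[1],u[0]])
for k in (3,4,5,6,7):
    im=cv2.imread(f'pics/crop{k}.png'); im=cv2.resize(im,(180,160),interpolation=cv2.INTER_AREA)
    hsv=cv2.cvtColor(im,cv2.COLOR_BGR2HSV); m=cv2.inRange(hsv,(105,120,60),(125,255,255))
    m[:, :93]=0
    o=[]
    for c in (100,103,106):
        rr=np.where(m[:,c])[0]
        w=ray('scene',(250+c,200+rr.max()+.5),24); o.append((w[:2]-O)@u)
    print(k,np.round(o,1))
```

```text
3 [-107.9 -107.1 -113.9]
4 [ -95.2  -97.  -103.9]
5 [-76.9 -76.1 -83.4]
6 [-52.1 -51.4 -53.4]
7 [-43.6 -42.8 -44.9]
```

```bash
python3 t.py;  python3 -c "
from h import *
im=optics.capture('wrist'); save('w8',im)
im=optics.capture('top')[195:350,300:440]; save('t8',cv2.resize(im,None,fx=3.8,fy=3.8))
"
```

```text
t 10.1 pos [523.41 -39.38  92.58] dock x,y -58.825532081039604 -1.2731006707979655 yaw z 25.59682399293042 down [-0.02 -0.01 -1.  ] F [-23.05 -12.14  30.31] F along -26.03161258262684 gap -0.1815155167967439 q [-0.24  0.39  1.81 -0.01  0.96 -2.25]
```

View pics/w8.png

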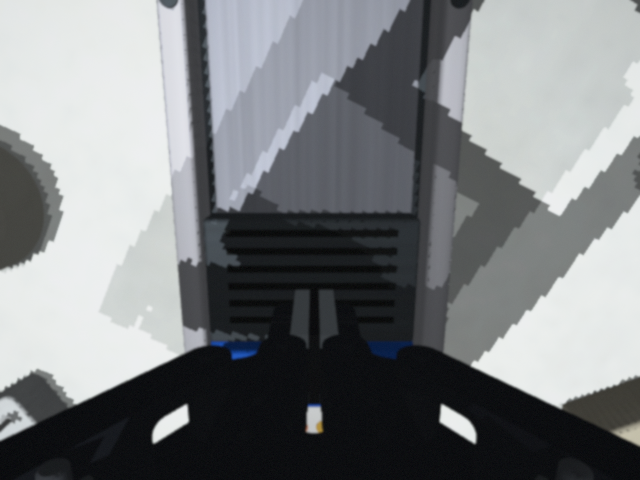

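View pics/t8.png

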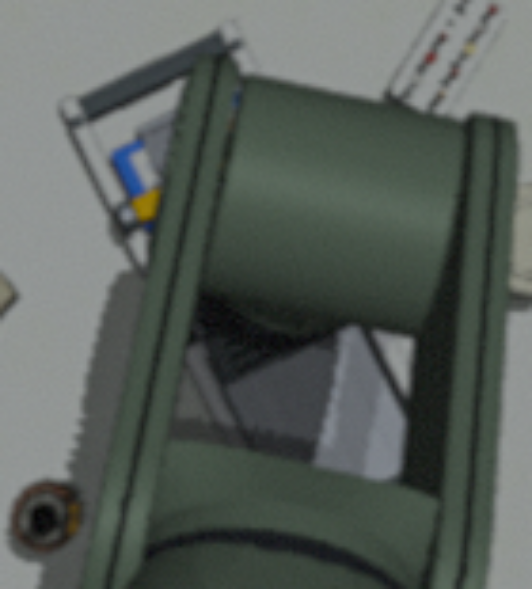

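The edge has moved only about 64 mm against the finger's 76 mm, so the finger has slid forward and now bears on the lip, as designed. The front is about 36 mm past the bridge, so about 18–20 mm remains. I'll ease the press slightly and push on against the lip.

Request:
{"op": "send_rows", "data": {"motion": [{"delta_pos":[-0.0007,0,0],"spin":0,"hand":-1},{"delta_pos":[0,0,0.002],"spin":0,"hand":-1},{"delta_pos":[0,0,0.002],"spin":0,"hand":-1},{"delta_pos":[0,0,0.002],"spin":0,"hand":-1},{"delta_pos":[0,0,0.002],"spin":0,"hand":-1},{"delta_pos":[0,0,0.002],"spin":0,"hand":-1},{"delta_pos":[0,0,0],"spin":0,"hand":-1},{"delta_pos":[0,0,0],"spin":0,"hand":-1}]}}

```text
time_s: 11.0
position: [533.5, -34.1, 92.6]
eef_rot: [[-0.012, -0.431, 0.902], [-0.004, 0.903, 0.431], [-1.0, 0.002, -0.013]]
ft_force: [-17.2, -7.6, 21.5]
finger_gap: 0.3
```

```bash
python3 t.py;  python3 -c "
from h import *
im=optics.capture('wrist'); save('w9',im)
im=optics.capture('scene')[200:360,250:430]; save('crop9',cv2.resize(im,None,fx=4,fy=3.7))
"
```

```text
t 11.0 pos [533.54 -34.12  92.59] dock x,y -47.41170639007026 -0.8620038185804311 yaw z 25.504994492916147 down [-0.01 -0.   -1.  ] F [-17.15  -7.61  21.51] F along -18.762074854622735 gap 0.26640736938630943 q [-0.22  0.4   1.79 -0.01  0.97 -2.23]
```

View pics/w9.png

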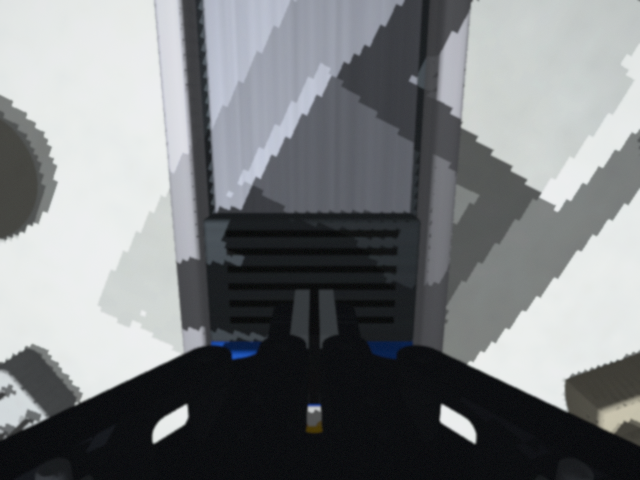

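View pics/crop9.png

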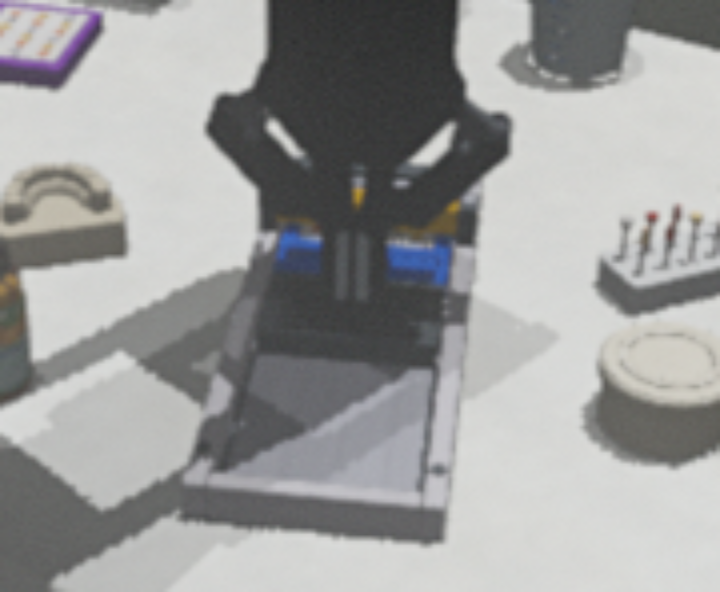

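The cassette is moving with the finger; its rear edge stays at wrist row 215. About 7–9 mm remains.

Request:
{"op": "send_rows", "data": {"motion": [{"delta_pos":[0,0,0.001],"spin":0,"hand":-1},{"delta_pos":[0,0,0.001],"spin":0,"hand":-1},{"delta_pos":[0,0,0.001],"spin":0,"hand":-1},{"delta_pos":[0,0,0.001],"spin":0,"hand":-1},{"delta_pos":[0,0,0.001],"spin":0,"hand":-1},{"delta_pos":[0,0,0.001],"spin":0,"hand":-1},{"delta_pos":[0,0,0],"spin":0,"hand":-1},{"delta_pos":[0,0,0],"spin":0,"hand":-1}]}}

```text
time_s: 11.9
position: [538.6, -31.6, 92.6]
eef_rot: [[-0.013, -0.431, 0.902], [-0.004, 0.903, 0.431], [-1.0, 0.002, -0.014]]
ft_force: [-16.5, -7.4, 21.0]
finger_gap: 0.1
```

```bash
python3 t.py;  python3 -c "
from h import *
im=optics.capture('wrist'); save('w10',im)
"
```

```text
t 11.9 pos [538.65 -31.61  92.62] dock x,y -41.72469922574986 -0.7908335618143226 yaw z 25.509152870622245 down [-0.01 -0.   -1.  ] F [-16.47  -7.39  20.95] F along -18.04903947651063 gap 0.14456765424312892 q [-0.22  0.41  1.77 -0.01  0.97 -2.23]
```

View pics/w10.png

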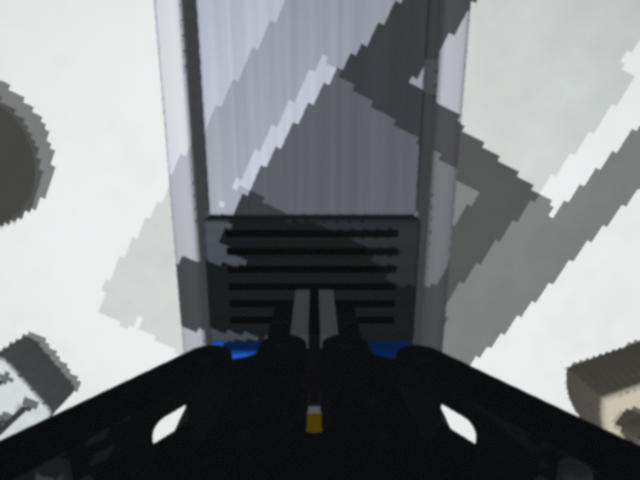

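The bed now looks wider behind the cassette (columns 203–418), so it has probably popped up. The force does not show the stop yet. I'll push up to 3 mm more.

Request:
{"op": "send_rows", "data": {"motion": [{"delta_pos":[0,0,0.001],"spin":0,"hand":-1},{"delta_pos":[0,0,0.001],"spin":0,"hand":-1},{"delta_pos":[0,0,0.001],"spin":0,"hand":-1},{"delta_pos":[0,0,0],"spin":0,"hand":-1},{"delta_pos":[0,0,0],"spin":0,"hand":-1},{"delta_pos":[0,0,0],"spin":0,"hand":-1},{"delta_pos":[0,0,0],"spin":0,"hand":-1},{"delta_pos":[0,0,0],"spin":0,"hand":-1}]}}

```text
time_s: 12.75
position: [541.0, -30.5, 92.6]
eef_rot: [[-0.014, -0.431, 0.902], [-0.004, 0.903, 0.431], [-1.0, 0.002, -0.015]]
ft_force: [-18.7, -9.0, 23.2]
finger_gap: 0.2
```

```bash
python3 t.py;  python3 -c "
from h import *
im=optics.capture('scene')[200:360,250:430]; save('crop11',cv2.resize(im,None,fx=4,fy=3.7))
"
```

```text
t 12.75 pos [541.04 -30.48  92.62] dock x,y -39.07525625342404 -0.7946684731598282 yaw z 25.508964777677303 down [-0.01 -0.   -1.  ] F [-18.7   -9.04  23.19] F along -20.767454269462714 gap 0.2472671917387404 q [-0.21  0.41  1.77 -0.01  0.97 -2.22]
```

View pics/crop11.png

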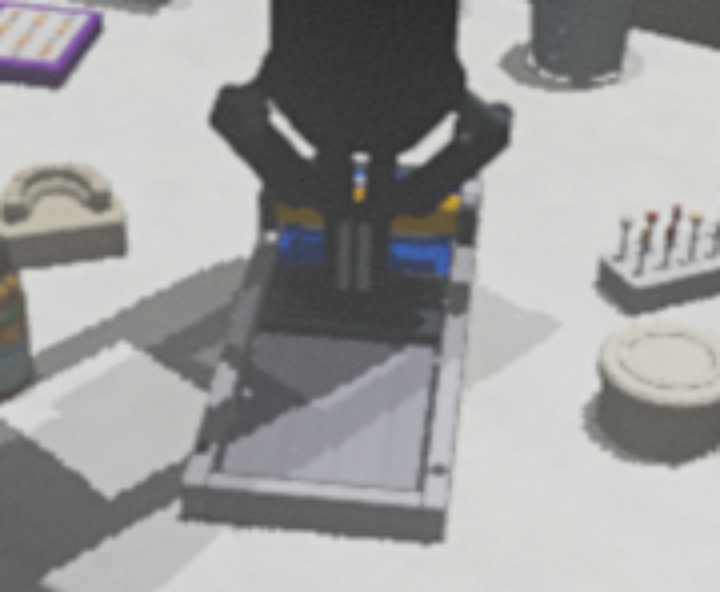

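Request:
{"op": "send_rows", "data": {"motion": [{"delta_pos":[0,0,0.001],"spin":0,"hand":-1},{"delta_pos":[0,0,0.001],"spin":0,"hand":-1},{"delta_pos":[0,0,0.001],"spin":0,"hand":-1},{"delta_pos":[0,0,0],"spin":0,"hand":-1},{"delta_pos":[0,0,0],"spin":0,"hand":-1},{"delta_pos":[0,0,0],"spin":0,"hand":-1},{"delta_pos":[0,0,0],"spin":0,"hand":-1},{"delta_pos":[0,0,0],"spin":0,"hand":-1}]}}

```text
time_s: 13.6
position: [541.6, -30.3, 92.6]
eef_rot: [[-0.02, -0.431, 0.902], [-0.006, 0.902, 0.431], [-1.0, 0.003, -0.021]]
ft_force: [-24.7, -13.3, 29.0]
finger_gap: -0.2
```

```bash
python3 t.py
```

```text
t 13.6 pos [541.55 -30.27  92.6 ] dock x,y -38.524197837666975 -0.8212138087267725 yaw z 25.557905281485006 down [-0.02 -0.01 -1.  ] F [-24.74 -13.34  29.  ] F along -28.0736502203624 gap -0.15316297598279513 q [-0.21  0.42  1.76 -0.01  0.98 -2.22]
```

The stop is reached: 3 mm commanded gave only 0.5 mm of motion while the force rose. I'll unload the press and push together, then lift away.

Request:
{"op": "send_rows", "data": {"motion": [{"delta_pos":[-0.0004,0,-0.0009],"spin":0,"hand":-1},{"delta_pos":[-0.0004,0,-0.0009],"spin":0,"hand":-1},{"delta_pos":[-0.0004,0,-0.0009],"spin":0,"hand":-1},{"delta_pos":[-0.0003,0,-0.0009],"spin":0,"hand":-1},{"delta_pos":[0,0,0],"spin":0,"hand":-1},{"delta_pos":[0,0,0],"spin":0,"hand":-1},{"delta_pos":[0,0,0],"spin":0,"hand":-1},{"delta_pos":[0,0,0],"spin":0,"hand":-1}]}}

```text
time_s: 14.4
position: [540.9, -30.5, 92.7]
eef_rot: [[-0.012, -0.43, 0.903], [-0.004, 0.903, 0.43], [-1.0, 0.002, -0.013]]
ft_force: [-12.5, -8.2, 11.6]
finger_gap: -0.1
```

```bash
python3 t.py
```

```text
t 14.4 pos [540.89 -30.51  92.67] dock x,y -39.22454553457774 -0.7535489025644048 yaw z 25.482028494728915 down [-0.01 -0.   -1.  ] F [-12.48  -8.17  11.56] F along -14.771926973337012 gap -0.09891434083197832 q [-0.21  0.41  1.77 -0.01  0.97 -2.22]
```

Request:
{"op": "send_rows", "data": {"motion": [{"delta_pos":[-0.0002,0,-0.001],"spin":0,"hand":-1},{"delta_pos":[-0.0002,0,-0.001],"spin":0,"hand":-1},{"delta_pos":[-0.0002,0,-0.0008],"spin":0,"hand":-1},{"delta_pos":[-0.0003,0,-0.0005],"spin":0,"hand":-1},{"delta_pos":[0,0,0],"spin":0,"hand":-1},{"delta_pos":[0,0,0],"spin":0,"hand":-1},{"delta_pos":[0,0,0],"spin":0,"hand":-1},{"delta_pos":[0,0,0],"spin":0,"hand":-1}]}}

```text
time_s: 15.2
position: [540.3, -30.5, 92.8]
eef_rot: [[-0.006, -0.429, 0.903], [-0.001, 0.903, 0.429], [-1.0, 0.001, -0.006]]
ft_force: [-4.6, -5.0, -1.4]
finger_gap: 0.0
```

```bash
python3 t.py
```

```text
t 15.2 pos [540.29 -30.53  92.81] dock x,y -39.77228855552887 -0.5170550806291629 yaw z 25.429518300791926 down [-0.01 -0.   -1.  ] F [-4.58 -5.01 -1.41] F along -6.280700333044579 gap 0.03144174661331895 q [-0.22  0.41  1.77 -0.    0.96 -2.23]
```

Request:
{"op": "send_rows", "data": {"motion": [{"delta_pos":[0,0,-0.001],"spin":0,"hand":-1},{"delta_pos":[-0.0002,0,-0.001],"spin":0,"hand":-1},{"delta_pos":[-0.001,0,-0.0005],"spin":0,"hand":-1},{"delta_pos":[-0.002,0,-0.0005],"spin":0,"hand":-1},{"delta_pos":[-0.003,0,0],"spin":0,"hand":-1},{"delta_pos":[-0.005,0,0],"spin":0,"hand":-1},{"delta_pos":[-0.01,0,0],"spin":0,"hand":-1},{"delta_pos":[-0.02,0,0],"spin":0,"hand":-1}]}}

```text
time_s: 16.0
position: [539.1, -30.8, 135.5]
eef_rot: [[-0.002, -0.429, 0.903], [0.001, 0.903, 0.429], [-1.0, 0.001, -0.001]]
ft_force: [-0.4, 0.2, 0.3]
finger_gap: -0.4
```

Request:
{"op": "send_rows", "data": {"motion": [{"delta_pos":[-0.03,0,-0.01],"spin":0,"hand":-1},{"delta_pos":[-0.03,0,-0.03],"spin":0,"hand":-1},{"delta_pos":[-0.03,0,-0.03],"spin":0,"hand":-1},{"delta_pos":[-0.03,0.02,-0.02],"spin":0,"hand":-1},{"delta_pos":[-0.03,0.04,0],"spin":0,"hand":-1},{"delta_pos":[0,0.04,0],"spin":0,"hand":-1},{"delta_pos":[0,0.04,0],"spin":0,"hand":-1},{"delta_pos":[0,0.04,0],"spin":0,"hand":-1}]}}

```text
time_s: 16.8
position: [380.8, 94.1, 287.2]
eef_rot: [[0.004, -0.428, 0.904], [0.001, 0.904, 0.428], [-1.0, -0.001, 0.004]]
ft_force: [0.6, 1.1, -0.7]
finger_gap: 0.2
```

Request:
{"op": "send_rows", "data": {"motion": [{"delta_pos":[0,0.04,0],"spin":0,"hand":-1},{"delta_pos":[0,0.04,0],"spin":0,"hand":-1},{"delta_pos":[0,0.04,0],"spin":0,"hand":-1},{"delta_pos":[0,0.04,0],"spin":0,"hand":-1},{"delta_pos":[0,0.02,0],"spin":0,"hand":-1},{"delta_pos":[0,0,0],"spin":0,"hand":-1},{"delta_pos":[0,0,0],"spin":0,"hand":-1},{"delta_pos":[0,0,0],"spin":0,"hand":-1}]}}

```text
time_s: 17.6
position: [304.5, 254.9, 285.9]
eef_rot: [[0.001, -0.428, 0.904], [-0.0, 0.904, 0.428], [-1.0, -0.0, 0.001]]
ft_force: [-0.1, -0.1, 0.4]
finger_gap: 0.0
```

```bash
python3 t.py;  python3 -c "
from h import *
im=optics.capture('scene'); np.save('pics/sc12.npy',im); save('crop12',cv2.resize(im[230:350,280:400],None,fx=5,fy=5,interpolation=cv2.INTER_CUBIC))
im=optics.capture('top');np.save('pics/tp12.npy',im);save('t12',cv2.resize(im[195:350,300:440],None,fx=3.8,fy=3.8,interpolation=cv2.INTER_CUBIC))
"
```

```text
t 17.6 pos [304.49 254.91 285.9 ] dock x,y -130.34481072142046 358.47205376010237 yaw z 25.33739253998875 down [ 0. -0. -1.] F [-0.09 -0.15  0.44] F along -0.14204242640479975 gap 0.00253839828521545 q [ 0.48 -0.18  1.97 -0.    1.35 -1.53]
```

View pics/crop12.png

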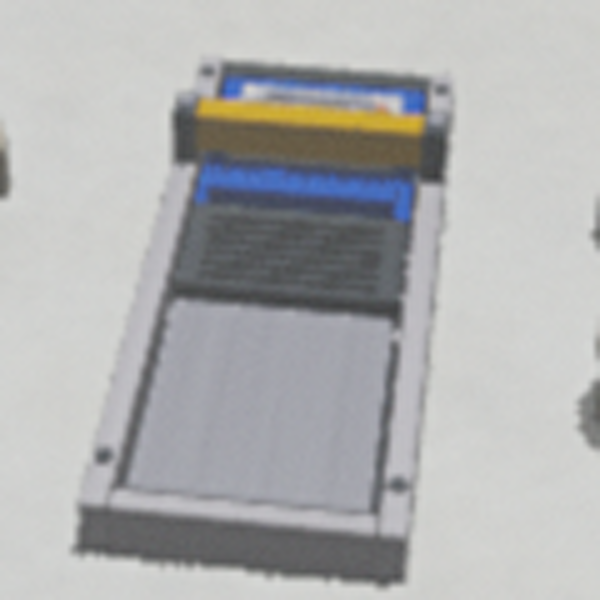

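View pics/t12.png

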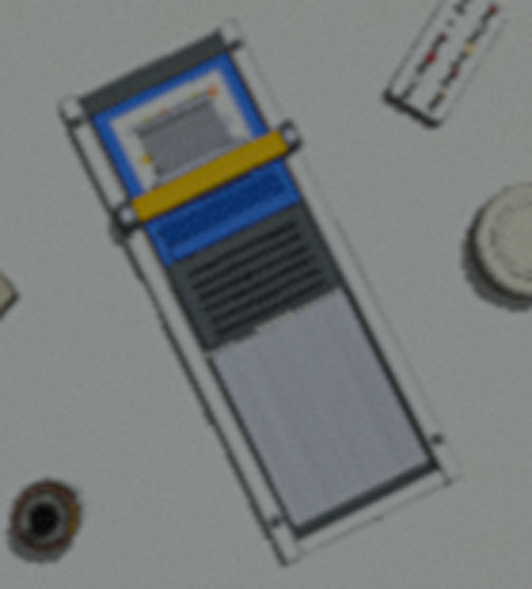

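Run:
```python
from h import *
O=np.array([576,-13.]); a=np.radians(25.4); u=np.array([np.cos(a),np.sin(a)]); l=np.array([-u[1],u[0]])
T=lambda u,v:(300+u/3.8-.4,195+v/3.8-.4)
S=lambda u,v:(280+u/5-.4,230+v/5-.4)
def tri(pt,ps):
    A=[];b=[]
    for n,p in (('top',T(*pt)),('scene',S(*ps))):
        o=optics.get_calibration(n)['origin']; d=ray(n,p,0)-o; d/=np.linalg.norm(d); M=np.eye(3)-np.outer(d,d); A.append(M); b.append(M@o)
    w=np.linalg.lstsq(np.vstack(A),np.hstack(b),rcond=None)[0]; return np.round([(w[:2]-O)@u,(w[:2]-O)@l,w[2]],1)
print('bed rear L',tri((298,527),(122,487)),'bed rear R',tri((433,462),(375,512)))
print('dock rear L z20',tri((287,563),(80,505)),'R',tri((457,480),(407,525)))
print('bed rearL/R: at15',[np.round((ray('scene',S(*p),z)[:2]-O)@u,1) for z in (6,15) for p in ((122,487),(375,512))])
print('top',[np.round((ray('top',T(*p),z)[:2]-O)@u,1) for z in (6,15) for p in ((298,527),(433,462))])
print('front,z20',[np.round((ray('top',T(*p),20)[:2]-O)@u,1) for p in ((93,115),(227,54))], 'stop far edge',[np.round((ray('top',T(*p),20)[:2]-O)@u,1) for p in ((78,97),(220,33))])
print('tread rear top z20',[np.round((ray('top',T(*p),20)[:2]-O)@u,1) for p in ((210,350),(340,288))])
```

```text
bed rear L [-172.9   35.8   18.1] bed rear R [-173.6  -39.1   19. ]
dock rear L z20 [-185.5   47.4   20.7] R [-185.7  -46.9   25.9]
bed rearL/R: at15 [np.float64(-160.1), np.float64(-159.5), np.float64(-169.8), np.float64(-169.2)]
top [np.float64(-173.6), np.float64(-174.6), np.float64(-172.9), np.float64(-173.9)]
front,z20 [np.float64(54.7), np.float64(53.1)] stop far edge [np.float64(66.2), np.float64(64.3)]
tread rear top z20 [np.float64(-76.3), np.float64(-77.1)]
```

All checks pass. The cassette front is at dock x about +54, its rear at about -76.5 (clear of the bed edge at -79), and the bed rear corners triangulate at 18–19 mm, so it is up. The hand is clear.

```bash
python3 -c "
from rig import job
print(job.job_done())"
```

```text
the job is handed in; nothing more can be done
None
```

The blue cassette is home: it lies against the end stop, the sprung bed has popped up behind it, and the hand is clear. I handed the job in at about 17.8 s of the 42 s; it reports no verdict.

I shut the fingers and pressed on the tread until the bed was fully down, then pushed the cassette under the bridge. The fingertip slid about 12 mm on the tread until it bore on the lip, and the rest of the push was against the lip. At the stop I took off the press and push together before lifting away.

**Last checks from the pictures:**
- **Front:** at dock x about +53 to +55 mm; the stop is at +54.
- **Rear:** at about -76.5 mm; home is -76, and it has to clear the bed edge at -79.
- **Bed:** its rear corners came out 18–19 mm high against a nominal 15. The same method read the 20 mm dock corners at 21–26 mm, so it reads high; the bed is up rather than at 6 mm.
- **Wrist force:** about zero with the hand away.
- **Bystanders:** the hand stayed clear of them and those in view look unmoved. I did not measure their positions.

**Deviations:** the press briefly reached about 40 N when the bed bottomed out, and I eased it to about 20 N. While unloading, the fingers pulled up about 1.4 N on the cassette for a moment. The camera views disagreed by 2–4 mm on some points. I did not measure the cassette's tilt; in the last pictures it looks flat.

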